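# Re-hang a switch cabinet's door stay on its last hole

## Task

The little switch cabinet's door is held only part open by the flat stay on its roof. Lift the stay, which has a knob for the hand, off its pin, push the door farther open with it against its closing spring, and bring the last hole, the one next to the knob, down over the pin until the bar lies fully home on the pin's round foot; then let go. Feel the hole onto the pin rather than force it: nothing may press on the pin or its foot with more than 25 N. Leave the loose things on the bench and the roof where they are.

Things in the scene. Friction and masses are not known exactly. Their poses are not given: they have to be found in the camera images.
- cabinet: Grey steel cabinet fixed on the bench, 300 wide, 160 deep, 200 high (flat roof). Origin under the middle of its floor; x points from the open front to the back, y to the hinge side, z up. Its door, 290 wide, turns on a vertical axis at x = -90, y = +150: shut, it runs from there along -y; opening swings it out to -x, as far as 1.8 rad. It starts 0.44 rad open; a spring hinge pulls it shut.
- knob (a point): Centre of the black rubber knob (18 diameter, 30 high; soft, gives some mm sideways) on the free end of the stay, a steel bar 22 wide, 5 thick. x runs along the bar away from the door, z up. In this frame the bar's mid-plane is at z = -27.5, its four 10.5 holes at x = -150, -115, -80, -45 and its pivot on the door's top, 130 from the hinge axis, at x = -250; it turns and lifts freely there.
- pin_tip (a point): Top of the upright pin, 9 diameter, on the cabinet's roof: it stands 12 above its round foot (28 diameter, 5 thick, upper face 205 above the bench), on which the stay lies. At the start the pin is in the stay's first or second hole from the door (two places on the roof; a flat grey plug closes the other). The spring pushes the bar against the pin: it does not slide down by weight alone.
- catch: The pin and its round foot as one fixed part; origin under the middle of the foot, 17 below the pin's top. Mind the bar's leverage: with the pin in the first hole, a push down on the knob reaches the foot two and a half times as strong, in the last hole 1.2 times.
- spare_breaker: Loose two-pole breaker lying on the cabinet's roof on the hinge side, about 85 x 36 x 67 high, off-white; not to be disturbed.
- socket_outlet: Loose white socket outlet on the bench behind the cabinet, 81 x 81 x 33 high; not to be disturbed.
- screwdriver: Loose screwdriver on the bench behind the cabinet; not to be disturbed.
- water_bottle: Loose closed clear water bottle, 64 diameter, 210 high, standing on the bench behind the cabinet; not to be disturbed.

How it is judged:
On the way:
1. the stay is lifted clear of the pin: the pin's top lies below the underside of the bar (z of pin_tip in the frame of knob below -0.0305 m), for 0.1 s.
At the end, for the whole second after the job is handed in: The pin stands in the stay's last hole (its axis within 3.5 mm of the hole's along the bar and 3 mm across it) and the bar is down on the pin's foot to within 2 mm, and stays so with the hand off (z of pin_tip in the frame of knob above -0.02 m and x of pin_tip in the frame of knob between -0.0485 and -0.0415 m and y of pin_tip in the frame of knob between -0.003 and 0.003 m); the robot touches nothing.
It fails at once if something presses on the pin or its foot with more than 25 N (contact force between catch and anything else above 25 N).
It fails at once if the loose breaker, socket outlet, screwdriver or bottle is moved by more than 20 mm (distance of any of spare_breaker, socket_outlet, screwdriver, water_bottle from where it was at the start of the episode above 0.02 m).
It also fails if it takes over 51 s, if anything falls off the work surface, if the arm or the gripper's body presses on something with over 40 N, if the wrist force passes 120 N, or if a joint passes its speed limit or range.

## Robot

A 6-joint arm with a two-finger parallel gripper is mounted at the origin on the work surface. World frame = base frame: x ahead of the robot, y to its left, z up, the work surface at z = 0. Lengths are in m, angles in rad, forces in N, time in s.
With the tool pointing down it reaches from about 0.275 to 0.725 m from the base axis. Payload 5.6 kg.
Tool frame: the origin (TCP) lies midway between the tips of the shut fingers; the grasp point (between the pads) lies 19 mm behind it; y points along the fingers, x is the direction in which the jaws open and shut, and the axes are right-handed (so a half turn about y gives the same grasp; the last joint's range is limited). The gripper opens to 85 mm and grips with 20 to 120 N. Pads are 22 mm wide; open, the fingers measure 114 mm over their backs; the gripper's body (76 mm by 85 mm) begins 54 mm behind the grasp point. The pads swing forward as they close: fully open they stand 13 mm farther back than shut.
Start: joints at [-0.891, 0.255, 0.108, 0, -1.424, -0.285], TCP at [0.212, -0.508, 0.231] pointing down, gripper open.
Joint ranges: [-2.95, 2.95], [-1.21, 1.97], [-1.09, 1.5], [-2.87, 1.71], [-2.94, -0.07], [-3.05, 3.05]. Speed limits (rad/s): [2.57, 2.57, 3.14, 3.14, 3.14, 3.14].

## Interface

Orientations are given as a unit quaternion [w, x, y, z].
In Python, from cell import r gives the robot as it stands. The module is installed in compiled form; this text tells all that it offers.
- The arm moves only by the shell command python3 -m inch 'ROWS' [FORCE]. ROWS is JSON, one flat list of numbers, 7 for each row, row after row: the shift along the tool's x, y, z in units of 30 mm (1.0 is 30 mm), then the turn, a rotation vector about the tool's x, y, z in units of 5 degrees (1.0 is 5 degrees), then the finger opening in mm, from 0 to 85.4. A call has 1 to 12 rows; each row is the pose to reach, as a shift and turn from the pose commanded when the call began, along the tool's axes at that moment; what a row does not reach only later rows make up. A row lasts 1/10 s, in which the tool goes at most 50 mm and 8.59 degrees, less where a joint would pass 70% of its speed; a pose out of reach is approached as far as the arm can. A call with a gripper value outside its range is refused whole. The fingers move at their own pace and stop on an object; FORCE is the grip in N (left out, the last holds). Time passes only in rows, so rows that repeat a pose let the fingers close. It gives the time, the measured TCP pose, the force and the opening at its end, in the units of the state.
- r.read_state(): the state, without advancing time (a new reading comes with each control period).
- r.read_camera(name): name is "scene" or "top" or "wrist"; returns a dict with "color" (420x560x3 uint8, red, green, blue), "depth" (420x560 float32, m along the optical axis (not along the pixel's ray), 0 where there is no reading), "intrinsics" (3x3 intrinsics, pixels), "world_from_camera" (4x4, takes a point from camera to world coordinates). Camera axes: x right, y down, z forward; pixel columns grow to the right and rows downward; lengths in m; the calibration is good to about 2 mm. A picture is of the moment at which its call begins.
- r.hand_in(): hands the job in, once; it reports no verdict.
The state is a dict: "clock": time; "joint_positions": joint angles; "qd": joint speeds; "joint_efforts": joint torques, N m; "eef_pos": TCP position; "eef_rot": TCP orientation; "ft_force": force on the tool from outside, world axes, zero at the start; "torque": the same for the moment, N m; "opening": finger opening in m.
Only numpy, scipy, OpenCV 4.12 (cv2) and the standard library are available. Lean on these libraries where they do the work, as an engineer would, in place of code of your own. Each camera call takes 0.05 s, during which the arm holds its last target. There are 200 camera calls.

## Working session

There is one attempt and no reset: what is moved stays moved. The work goes in short steps, Python scripts to look and compute and a shell command to move; the robot and the scene stay as the last step left them, time stands still between calls to the robot, and variables do not carry over. Pictures are saved under pics/ and viewed, about 8 in all and at most 12, crops included, and the job is handed in when it is done.

```bash
mkdir -p pics
cat > h.py <<'E'
import numpy as np,cv2
from cell import r
from scipy.spatial.transform import Rotation as R
def cam(n,f=None):
    c=r.read_camera(n)
    if f: cv2.imwrite('pics/'+f,c['color'][:,:,::-1])
    K=c['intrinsics'];T=c['world_from_camera'];d=c['depth']
    v,u=np.mgrid[:d.shape[0],:d.shape[1]]
    p=np.stack([(u-K[0,2])/K[0,0]*d,(v-K[1,2])/K[1,1]*d,d],-1)@T[:3,:3].T+T[:3,3]
    p[d==0]=np.nan
    return c,p
def rot():
    q=r.read_state()['eef_rot'];return R.from_quat([q[1],q[2],q[3],q[0]])
E
python3 - <<'E'
from h import *
c,p=cam('top','top1.png');np.save('top1.npy',p)
c2,p2=cam('scene','sc1.png');np.save('sc1.npy',p2)
s=r.read_state();print(s);print(rot().as_matrix().round(3));print(c['world_from_camera'].round(3),c2['world_from_camera'].round(3))
E
```

```text
{'clock': 0.1, 'joint_positions': array([-8.91386121e-01,  2.55674852e-01,  1.07135763e-01, -4.12766179e-04,
       -1.42392986e+00, -2.84618432e-01]), 'qd': array([ 0.00241189, -0.00085796,  0.00282908,  0.00372348, -0.00189927,
       -0.00110818]), 'joint_efforts': array([-2.88384421e-03, -3.87604916e+01,  2.38473397e+01,  5.37793994e+00,
       -3.79492631e-03,  1.85369501e-06]), 'eef_pos': array([ 0.21141903, -0.50725256,  0.23049525]), 'eef_rot': array([-0.39277103,  0.39172857,  0.58865083, -0.58802198]), 'ft_force': array([ 0.27489378,  0.31379976, -0.09732354]), 'torque': array([ 0.03164499,  0.00211002, -0.00211844]), 'opening': 0.08526388990152253}
[[-0.385 -0.001 -0.923]
 [ 0.923  0.002 -0.385]
 [ 0.002 -1.     0.   ]]
[[-0.022 -0.987  0.161  0.4  ]
 [-0.999  0.027  0.028  0.156]
 [-0.032 -0.16  -0.987  0.875]
 [ 0.     0.     0.     1.   ]] [[ 0.335  0.61  -0.718  1.061]
 [ 0.942 -0.211  0.261 -0.02 ]
 [ 0.007 -0.764 -0.645  0.65 ]
 [ 0.     0.     0.     1.   ]]
```

View pics/top1.png

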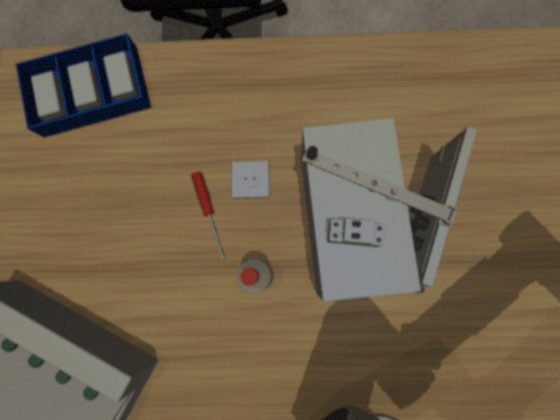

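View pics/sc1.png

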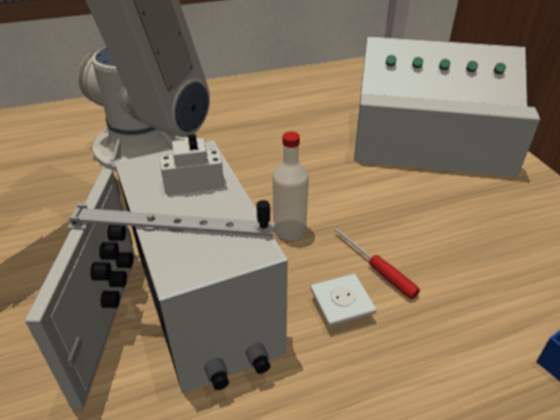

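The top picture shows the cabinet (roof corners about (304,128), (393,120), (420,290), (322,298)), with the door open to the right. The knob is at (312,153), the pivot near (450,214), the pin or holes around (374,183), and the breaker at (357,231). The scene view agrees.

Run:
```python
from h import *
p=np.load('top1.npy')
sub=p[100:310,290:440].reshape(-1,3)
roof=sub[(abs(sub[:,2]-.2)<.004)]
print('roof z',np.median(roof[:,2]))
rect=cv2.minAreaRect(roof[:,:2].astype(np.float32)*1000);print(rect,cv2.boxPoints(rect))
for n,u,v in [('knob',312,153),('piv',452,213),('h1',395,190),('pin?',374,183),('h',357,174),('h',337,166),('brk',357,231),('doorend',472,130),('hinge',430,284)]:
    print(n,np.nanmedian(p[v-1:v+2,u-1:u+2].reshape(-1,3),0).round(4))
k=p[140:166,300:325].reshape(-1,3);k=k[k[:,2]>.225];print('knobtop',len(k),k.mean(0),k.min(0),k.max(0))
im=cv2.imread('pics/top1.png')[120:240,290:480];cv2.imwrite('pics/crop1.png',cv2.resize(im,None,fx=4,fy=4,interpolation=2))
d=np.array(im)
```

```text
roof z 0.20125935090193725
((507.897216796875, 14.095146179199219), (300.5872497558594, 210.0683135986328), 4.666127681732178) [[ 349.55725  106.5549 ]
 [ 366.64615 -102.81717]
 [ 666.2372   -78.36461]
 [ 649.1483   131.00746]]
knob [0.5869 0.1187 0.251 ]
piv [ 0.4886 -0.1113  0.2112]
h1 [ 0.5288 -0.019   0.2177]
pin? [0.5449 0.012  0.2036]
h [0.5604 0.0407 0.2099]
h [0.5763 0.0735 0.2067]
brk [0.4572 0.0559 0.2686]
doorend [ 0.6358 -0.1649  0.1975]
hinge [ 0.3733 -0.0713  0.198 ]
knobtop 128 [0.58877886 0.11859366 0.2465526 ] [0.58246007 0.11005453 0.22575236] [0.59963487 0.12656006 0.25418121]
```

View pics/crop1.png

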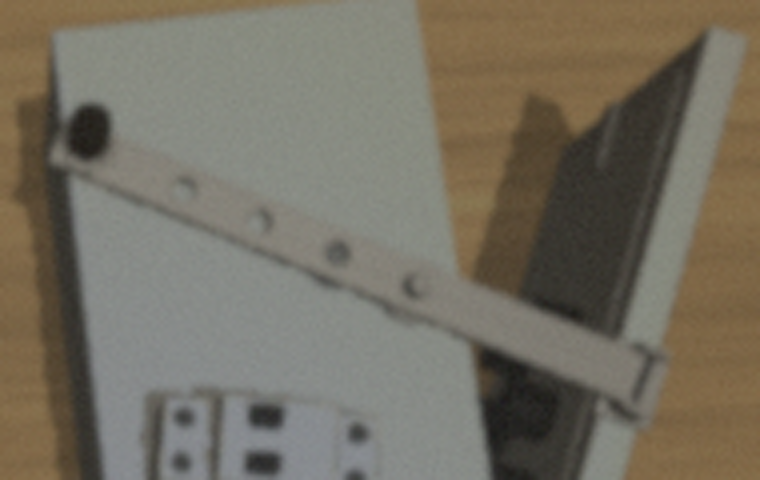

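The pin is in the first hole, because the depth there reads 0.2177. The geometry is consistent: bar axis at 66.8°, pivot (0.489,-0.111), pin (0.529,-0.019), final knob about (0.555,0.018). I'm moving to above the knob.

```bash
python3 -m inch '[14.4,-3.3,-19.6,0,-8.8,0,50,14.4,-3.3,-19.6,0,-8.8,0,50,14.4,-3.3,-19.6,0,-8.8,0,50,14.4,-3.3,-19.6,0,-8.8,0,50,14.4,-3.3,-19.6,0,-8.8,0,50,14.4,-3.3,-19.6,0,-8.8,0,50,14.4,-3.3,-19.6,0,-8.8,0,50,14.4,-3.3,-19.6,0,-8.8,0,50,14.4,-3.3,-19.6,0,-8.8,0,50,14.4,-3.3,-19.6,0,-8.8,0,50,14.4,-3.3,-19.6,0,-8.8,0,50,14.4,-3.3,-19.6,0,-8.8,0,50]'
python3 - <<'E'
from h import *
s=r.read_state();M=rot().as_matrix();d=np.array([.588,.1186,.33])-s['eef_pos'];print((M.T@d/.03).round(2));print(M.round(3))
E
```

```text
clock: 1.3
eef_pos: [0.5189, 0.0036, 0.3121]
eef_rot: [0.143, -0.143, -0.692, 0.692]
ft_force: [0.3, -1.6, -0.0]
opening: 0.0501
[-0.6  -0.6  -4.43]
[[-0.918 -0.    -0.396]
 [ 0.396  0.    -0.918]
 [ 0.    -1.     0.   ]]
```

```bash
python3 -m inch '[-0.6,-0.6,-4.4,0,0,0,50,-0.6,-0.6,-4.4,0,0,0,50,-0.6,-0.6,-4.4,0,0,0,50,-0.6,-0.6,-4.4,0,0,0,50,-0.6,-0.6,-4.4,0,0,0,50]'
python3 - <<'E'
from h import *
c,p=cam('wrist','w1.png');np.save('w1.npy',p)
s=r.read_state();print(s['eef_pos'],c['world_from_camera'].round(3))
q=p.reshape(-1,3)
m=(np.hypot(q[:,0]-.588,q[:,1]-.1186)<.025)&(q[:,2]>.235)&(q[:,2]<.26)
k=q[m];print(len(k),k.mean(0),k.min(0),k.max(0))
top=k[k[:,2]>.245][:,:2];print(cv2.minEnclosingCircle(top.astype(np.float32)*1000))
E
```

```text
clock: 1.8
eef_pos: [0.5874, 0.1162, 0.3287]
eef_rot: [0.144, -0.142, -0.692, 0.693]
ft_force: [-0.0, -0.6, 0.7]
opening: 0.0502
[0.58719837 0.11540478 0.32946142] [[-0.919  0.375  0.124  0.555]
 [ 0.394  0.871  0.291  0.042]
 [ 0.002  0.317 -0.949  0.472]
 [ 0.     0.     0.     1.   ]]
479 [0.59112295 0.11644396 0.24809821] [0.58318912 0.10916583 0.23510946] [0.60055668 0.12662352 0.2524163 ]
((591.7991333007812, 117.97942352294922), 8.815999031066895)
```

View pics/w1.png

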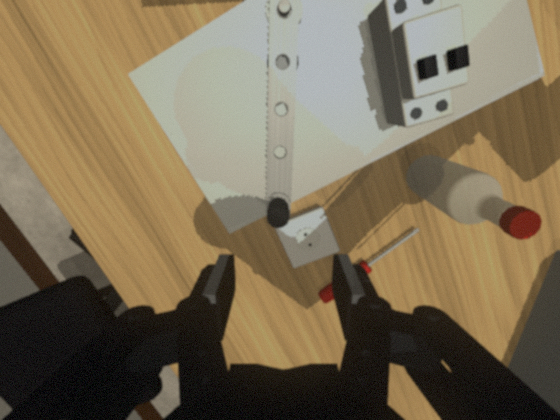

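The wrist view shows the knob at (278,212), with the holes running up the bar at (280,152), (281,109), (282,62) and the pin in (285,8). I'm descending and gripping.

```bash
python3 - <<'E'
from h import *
p=np.load('w1.npy')
for u,v in [(285,8),(282,62),(281,109),(280,152)]: print(u,v,np.nanmedian(p[v-2:v+3,u-2:u+3].reshape(-1,3),0).round(4), np.nanmax(p[max(0,v-8):v+9,u-8:u+9,2]))
E
python3 -m inch '[-0.07,1,-0.1,0,0,0,50,-0.07,2,-0.1,0,0,0,50,-0.07,3,-0.1,0,0,0,50,-0.07,3.5,-0.1,0,0,0,50,-0.07,3.75,-0.1,0,0,0,50,-0.07,3.75,-0.1,0,0,0,50,-0.07,3.75,-0.1,0,0,0,50]' 50
python3 -c "
from h import *
cam('wrist','w2.png');print(r.read_state()['ft_force'],r.read_state()['eef_pos'])"
```

```text
285 8 [ 0.5282 -0.016   0.2173] 0.2187224400514683
282 62 [0.5435 0.014  0.203 ] 0.2124467562798637
281 109 [0.5585 0.0466 0.2004] 0.2121045130838874
280 152 [0.5736 0.0794 0.2005] 0.21237594712779662
clock: 2.55
eef_pos: [0.5909, 0.117, 0.2189]
eef_rot: [-0.143, 0.144, 0.693, -0.692]
ft_force: [-0.0, 0.1, -0.2]
opening: 0.0501
[-0.17209146  0.79658871 -0.5995687 ] [0.59104775 0.11727174 0.21909085]
```

View pics/w2.png

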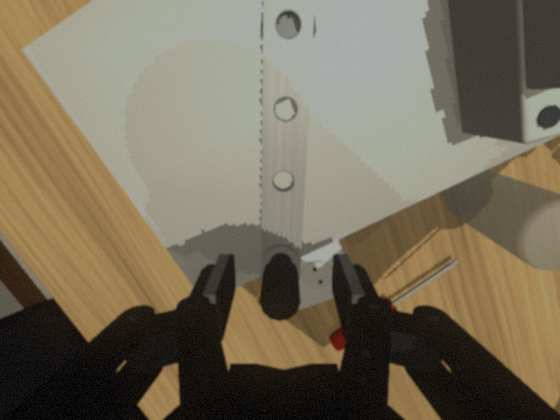

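The knob sits between the pads at (281,285), and the finger midline is at about 284. I'm closing.

```bash
python3 -m inch '[0,0,0,0,0,0,25,0,0,0,0,0,0,10,0,0,0,0,0,0,10,0,0,0,0,0,0,10,0,0,0,0,0,0,10,0,0,0,0,0,0,10]' 60
python3 -c "
from h import *
s=r.read_state();print(rot().inv().apply(s['ft_force']),s['opening'],s['torque'])"
```

```text
clock: 3.2
eef_pos: [0.5911, 0.1174, 0.2182]
eef_rot: [-0.143, 0.144, 0.693, -0.692]
ft_force: [2.3, -0.9, 4.5]
opening: 0.0162
[-2.47100828 -4.51754597 -0.14019798] 0.016192854002857193 [-0.22539442 -0.69554733  0.02076768]
```

```bash
cat > f.py <<'E'
from h import *
s=r.read_state();print('tool F',rot().inv().apply(s['ft_force']).round(1),'open',round(s['opening'],4),'tq tool',rot().inv().apply(s['torque']).round(2))
E
python3 -m inch '[0,0,0.05,0,0,0,10,0,0,0.1,0,0,0,10,0,0,0.1,0,0,0,10]'; python3 f.py
python3 -m inch '[0,0,0.07,0,0,0,10,0,0,0.1,0,0,0,10,0,0,0.1,0,0,0,10]'; python3 f.py
```

```text
clock: 3.5
eef_pos: [0.59, 0.1154, 0.2182]
eef_rot: [-0.142, 0.144, 0.693, -0.692]
ft_force: [4.2, 2.2, 4.6]
opening: 0.0164
tool F [-2.9 -4.6 -3.7] open 0.0164 tq tool [-1.13  0.01  0.81]
clock: 3.8
eef_pos: [0.5893, 0.1136, 0.2182]
eef_rot: [-0.142, 0.144, 0.694, -0.691]
ft_force: [5.0, 5.0, 5.9]
opening: 0.0164
tool F [-2.6 -5.8 -6.6] open 0.0164 tq tool [-2.2   0.01  0.8 ]
```

```bash
python3 -m inch '[0,0,0.05,0,0,0,10,0,0,0.1,0,0,0,10,0,-0.18,0.11,-0.25,0,0,10,0,-0.36,0.12,-0.5,0,0,10,0,-0.36,0.12,-0.5,0,0,10]'; python3 f.py
```

```text
clock: 4.3
eef_pos: [0.5872, 0.1108, 0.2283]
eef_rot: [-0.14, 0.146, 0.709, -0.675]
ft_force: [5.4, 6.4, 1.1]
opening: 0.0165
tool F [-2.4 -0.7 -8.1] open 0.0165 tq tool [-2.54 -0.07  0.46]
```

```bash
python3 -m inch '[0,-0.18,0.01,-0.25,0,0,10,0,-0.36,0.02,-0.5,0,0,10,0,-0.55,0.04,-0.75,0,0,10,0,-0.73,0.06,-1,0,0,10,0,-0.91,0.09,-1.25,0,0,10,0,-1.09,0.12,-1.5,0,0,10,0,-1.09,0.12,-1.5,0,0,10]'; python3 f.py
```

```text
clock: 5.0
eef_pos: [0.5848, 0.1045, 0.2614]
eef_rot: [-0.13, 0.156, 0.751, -0.628]
ft_force: [2.8, 4.4, 0.7]
opening: 0.0164
tool F [-0.8  0.2 -5.2] open 0.0164 tq tool [-1.39 -0.13  0.2 ]
```

Run:
```python
from h import *
c,p=cam('wrist','w3.png');cam('scene','sc3.png')
a=cv2.imread('pics/w3.png');b=cv2.imread('pics/sc3.png')[130:340,40:320]
cv2.imwrite('pics/m3.png',np.hstack([cv2.resize(a,(400,300)),cv2.resize(b,(400,300))]))
print(rot().as_matrix().round(3),r.read_state()['eef_pos'])
```

```text
[[-0.918  0.069 -0.391]
 [ 0.397  0.16  -0.904]
 [ 0.001 -0.985 -0.174]] [0.5845335  0.10456475 0.26046869]
```

View pics/m3.png

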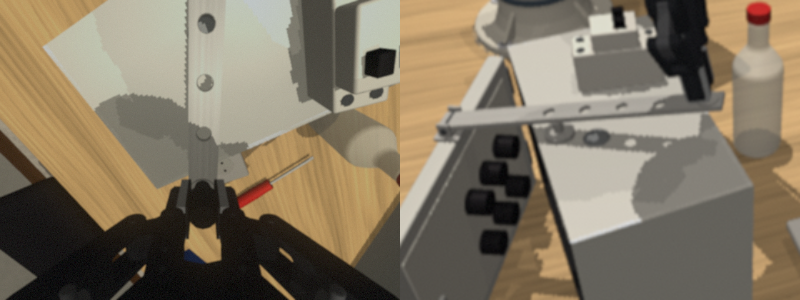

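The picture shows the bar lifted clear, with the pin at (560,130) and the plug at (597,137) below it. Next I push the door open, in two halves.

```bash
python3 -m inch '[-0.01,-0.07,0.4,0,0.3,0.05,10,-0.03,-0.14,0.8,0,0.6,0.1,10,-0.04,-0.21,1.2,0,0.9,0.16,10,-0.06,-0.28,1.6,0,1.2,0.21,10,-0.06,-0.28,1.6,0,1.2,0.21,10]'; python3 f.py
```

```text
clock: 5.6
eef_pos: [0.5665, 0.0574, 0.2606]
eef_rot: [-0.164, 0.195, 0.74, -0.622]
ft_force: [2.0, -1.3, -2.0]
opening: 0.0164
tool F [-2.4  1.9  0.4] open 0.0164 tq tool [ 0.77 -0.51  0.73]
```

```bash
python3 -m inch '[-0.05,-0.07,0.38,0,0.3,0.05,10,-0.1,-0.13,0.75,0,0.6,0.1,10,-0.15,-0.2,1.13,0,0.9,0.16,10,-0.21,-0.27,1.51,0,1.2,0.21,10,-0.21,-0.27,1.51,0,1.2,0.21,10,-0.21,-0.27,1.51,0,1.2,0.21,10]'; python3 f.py
python3 - <<'E'
from h import *
c,p=cam('wrist','w4.png');np.save('w4.npy',p);np.savez('w4c.npz',K=c['intrinsics'],T=c['world_from_camera'])
c,p=cam('scene','sc4.png')
cv2.imwrite('pics/m4.png',np.vstack([cv2.imread('pics/w4.png')[:300],cv2.resize(cv2.imread('pics/sc4.png')[120:330,0:392],(560,300))]))
print(rot().as_matrix().round(3),r.read_state()['eef_pos'])
E
```

```text
clock: 6.2
eef_pos: [0.5491, 0.0164, 0.2599]
eef_rot: [-0.198, 0.233, 0.73, -0.612]
ft_force: [1.9, 6.4, 1.4]
opening: 0.0162
tool F [ 2.2 -0.2 -6.4] open 0.0162 tq tool [-2.01  0.54 -0.9 ]
[[-0.814  0.101 -0.572]
 [ 0.581  0.144 -0.801]
 [ 0.002 -0.984 -0.176]] [0.55020566 0.01730808 0.26041397]
```

View pics/m4.png

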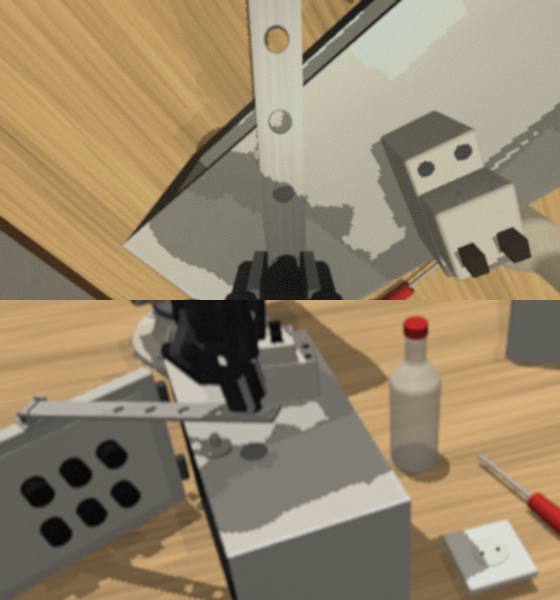

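The wrist view shows the last hole at (284,194) and the third at (280,121). In the scene half the pin tip is at (213,438), just under the last hole. I'm measuring hole 4 against the pin with the same wrist camera.

```bash
cat > hole.py <<'E'
from h import *
def holes(p,T,K,guesses,strip):
    # strip: pixel box on the bar -> plane
    u0,v0,u1,v1=strip;q=p[v0:v1,u0:u1].reshape(-1,3);q=q[~np.isnan(q[:,0])]
    z=np.median(q[:,2])
    for _ in range(4):
        A=np.c_[q[:,:2],np.ones(len(q))];co=np.linalg.lstsq(A,q[:,2],rcond=None)[0];e=abs(A@co-q[:,2]);q=q[e<max(.002,np.percentile(e,80) if _<2 else .002)]
    n=np.array([-co[0],-co[1],1]);out=[]
    print('plane slope dir',co[:2].round(3),'tilt',np.degrees(np.arctan(np.hypot(*co[:2]))).round(2),len(q))
    for u,v in guesses:
        w=p[v-14:v+15,u-14:u+15];below=(w[...,2]-(w[...,:2]@co[:2]+co[2]))<-.0035
        lab,L,st,ce=cv2.connectedComponentsWithStats(below.astype(np.uint8))
        i=min((i for i in range(1,lab) if st[i,4]>15),key=lambda i:np.hypot(*(ce[i]-14)))
        cu,cv_=ce[i]+[u-14,v-14]
        d=T[:3,:3]@np.array([(cu-K[0,2])/K[0,0],(cv_-K[1,2])/K[1,1],1]);o=T[:3,3]
        t=(co[2]-n@o)/(n@d);X=o+t*d;out.append(X);print('hole px',cu.round(1),cv_.round(1),'area',st[i,4],'X',X.round(4))
    return out
E
python3 - <<'E'
from hole import *
p=np.load('w4.npy');z=np.load('w4c.npz')
h=holes(p,z['T'],z['K'],[(284,194),(280,121),(276,39)],(268,90,292,235))
d=(h[0]-h[2]);print(np.linalg.norm(d),(d/np.linalg.norm(d)).round(3))
# pin from scene cam now and start
c,ps=cam('scene')
for nm,q in (('scene',ps),('w1',np.load('w1.npy')),('top1',np.load('top1.npy'))):
    q=q.reshape(-1,3);m=(np.hypot(q[:,0]-.528,q[:,1]+.018)<.012)&(q[:,2]>.2145)&(q[:,2]<.222);print(nm,m.sum(),q[m].mean(0))
E
```

```text
plane slope dir [0.102 0.14 ] tilt 9.82 2716
hole px 283.1 191.0 area 274 X [ 0.5274 -0.0124  0.2454]
hole px 280.0 120.9 area 367 X [ 0.5088 -0.041   0.2395]
hole px 276.2 39.7 area 454 X [ 0.4904 -0.0694  0.2336]
0.06898351525439571 [0.537 0.826 0.17 ]
scene 32 [ 0.53018453 -0.01871197  0.21635958]
w1 137 [ 0.52832531 -0.01771797  0.21722793]
top1 28 [ 0.52761424 -0.01823782  0.21747526]
```

```bash
python3 -m inch '[-0.05,0,0.1,0,0,0,10,-0.1,0,0.2,0,0,0,10,-0.2,0.1,0.28,0.15,0,0,10,-0.2,0.3,0.27,0.45,0,0,10,-0.2,0.5,0.26,0.75,0,0,10,-0.2,0.69,0.24,1,0,0,10,-0.2,0.69,0.24,1,0,0,10]'; python3 f.py
python3 - <<'E'
from h import *
c,p=cam('wrist','w5.png');np.save('w5.npy',p);np.savez('w5c.npz',K=c['intrinsics'],T=c['world_from_camera'])
print(rot().as_matrix().round(3),r.read_state()['eef_pos'])
from hole import *
try:
    h=holes(p,c['world_from_camera'],c['intrinsics'],[(284,194),(280,121)],(268,90,292,235))
except Exception as e: print(e)
cam('scene','sc5.png')
cv2.imwrite('pics/m5.png',np.vstack([cv2.imread('pics/w5.png')[:300],cv2.resize(cv2.imread('pics/sc5.png')[160:265,40:236],(560,300),interpolation=2)]))
E
```

```text
clock: 7.05
eef_pos: [0.5533, 0.0105, 0.2377]
eef_rot: [-0.206, 0.224, 0.702, -0.644]
ft_force: [5.5, 6.6, 1.4]
opening: 0.0166
tool F [-0.6 -0.6 -8.7] open 0.0166 tq tool [-1.91 -0.18  0.3 ]
[[-0.815  0.05  -0.578]
 [ 0.58   0.071 -0.812]
 [ 0.    -0.996 -0.086]] [0.55346524 0.01033363 0.2382419 ]
plane slope dir [0.076 0.038] tilt 4.83 2130
hole px 283.3 193.3 area 269 X [ 0.5317 -0.0182  0.2265]
hole px 284.0 123.5 area 367 X [ 0.5115 -0.0462  0.2239]
```

View pics/m5.png

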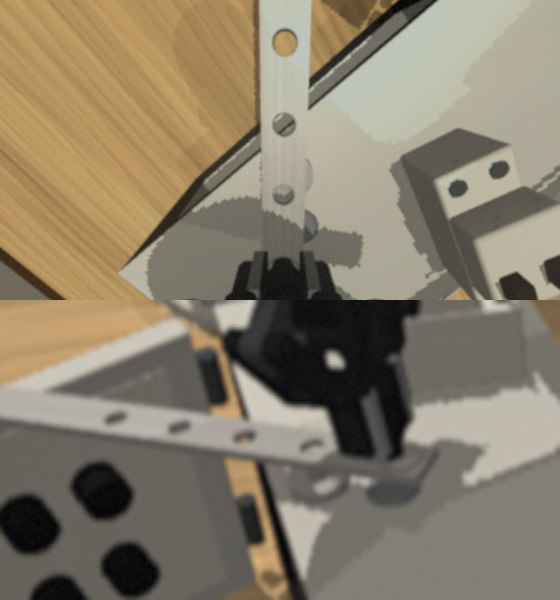

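Run:
```python
from h import *
p=np.load('w5.npy');z=np.load('w5c.npz');T=np.linalg.inv(z['T']);K=z['K']
for X in [(.5283,-.0177,.217),(.5283,-.0177,.205),(.5317,-.0182,.2265)]:
    c=T[:3,:3]@np.array(X)+T[:3,3];print(X,(K@c/c[2])[:2].round(1))
print((p[184:204:2,272:296:2,2]*1000).round(0).astype(int))
q=p[140:235,300:330].reshape(-1,3);m=(q[:,2]>.2025)&(q[:,2]<.2085);print('foot pts',m.sum(),q[m].min(0),q[m].max(0))
im=cv2.imread('pics/w5.png')[100:260,220:360];cv2.imwrite('pics/c5.png',cv2.resize(im,None,fx=4,fy=4,interpolation=2))
```

```text
(0.5283, -0.0177, 0.217) [289.  184.1]
(0.5283, -0.0177, 0.205) [288.6 177.1]
(0.5317, -0.0182, 0.2265) [283.4 193.3]
[[                 226                  227                  227
                   226                  226                  226
                   226                  227                  227
                   226                  227                  226]
 [                 227                  227                  226
                   225                  205                  217
                   217                  217                  218
                   227                  226                  226]
 [                 227                  227                  206
                   206                  205                  205
                   219                  216                  217
                   217                  227                  226]
 [                 227                  227                  206
                   206                  205                  206
                   205                  217                  218
    
[... 1074 characters left out ...]
      225                  227]
 [                 229                  227                  225
                   223                  200                  201
                   201                  201                  201
                   224                  227                  227]
 [                 228                  227                  226
                   226                  223                  224
                   223 -9223372036854775808                  225
                   227                  228                  227]]
foot pts 310 [ 0.51392894 -0.0201684   0.2025007 ] [0.54223168 0.02280011 0.20716627]<stdin>:5: RuntimeWarning: invalid value encountered in cast
```

View pics/c5.png

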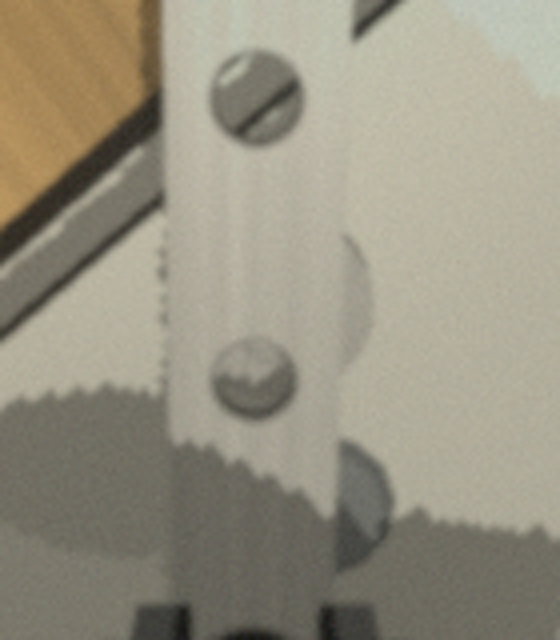

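The pin tip (217 mm) shows in the upper right of the hole, which agrees with the computed offset: 2.0 mm toward the door and 3.4 mm along tool +x. I'm correcting, lowering slightly and measuring again.

```bash
python3 -m inch '[0.06,0,0.04,0,0,0,10,0.115,0,0.067,0,0,0,10,0.115,0.08,0.067,0.1,0,0,10,0.115,0.08,0.067,0.1,0,0,10]'; python3 f.py
cat > m.py <<'E'
import sys
from hole import *
P=np.array([.5283,-.0177])
c,p=cam('wrist',sys.argv[1]);T=c['world_from_camera'];K=c['intrinsics']
h=holes(p,T,K,[(284,195),(284,125)],(270,90,294,235))
u=(h[0]-h[1]);L=np.linalg.norm(u[:2]);th=np.arctan2(u[2],L);u=u[:2]/L;n=np.array([-u[1],u[0]])
f=h[0][:2]+u*(.205*(1-np.cos(th))+.0025*np.sin(th))
e=P-f;print('tilt',np.degrees(th).round(2),'needed move: along',(e@u*1000).round(2),'lat(n)',(e@n*1000).round(2),'u',u.round(3))
# pin-top pixels seen through the hole
q=p[175:215,268:300].reshape(-1,3);k=q[(q[:,2]>.214)&(q[:,2]<.2195)];print('pin top pts',len(k),k.mean(0).round(4) if len(k) else '',k.min(0).round(4) if len(k) else '',k.max(0).round(4) if len(k) else '')
M=rot().as_matrix();print(r.read_state()['eef_pos'].round(4),M.round(3).tolist())
E
python3 m.py w6.png
```

```text
clock: 7.55
eef_pos: [0.5494, 0.0105, 0.236]
eef_rot: [-0.207, 0.224, 0.699, -0.647]
ft_force: [4.2, 5.2, 0.3]
opening: 0.0163
tool F [-0.4  0.2 -6.7] open 0.0163 tq tool [-1.81 -0.27  0.36]
plane slope dir [0.042 0.052] tilt 3.8 2162
hole px 282.6 192.5 area 271 X [ 0.5278 -0.0188  0.2251]
hole px 282.9 122.6 area 365 X [ 0.5077 -0.0469  0.2229]
tilt 3.79 needed move: along 0.59 lat(n) 0.26 u [0.583 0.813]
pin top pts 148 [ 0.5283 -0.0177  0.2175] [ 0.5245 -0.0215  0.2162] [ 0.5319 -0.014   0.2191]
[0.5496 0.0105 0.2362] [[-0.814, 0.046, -0.578], [0.58, 0.064, -0.812], [-0.0, -0.997, -0.078]]
```

```bash
python3 -m inch '[0.01,0.04,-0.02,0.05,0,0,10,0.01,0.08,-0.02,0.1,0,0,10,0.01,0.12,-0.02,0.16,0,0,10,0.01,0.15,-0.02,0.2,0,0,10,0.01,0.15,-0.02,0.2,0,0,10]'; python3 f.py; python3 m.py w7.png
```

```text
clock: 8.1
eef_pos: [0.5499, 0.0114, 0.2317]
eef_rot: [-0.209, 0.222, 0.694, -0.653]
ft_force: [5.4, 4.5, 1.2]
opening: 0.0163
tool F [-1.8 -0.8 -6.8] open 0.0163 tq tool [-1.79 -0.23  0.36]
plane slope dir [0.045 0.031] tilt 3.11 2117
hole px 282.4 192.5 area 242 X [ 0.5282 -0.0182  0.2215]
hole px 282.7 122.3 area 371 X [ 0.508  -0.0464  0.2197]
tilt 2.93 needed move: along 0.05 lat(n) 0.24 u [0.583 0.813]
pin top pts 208 [ 0.5285 -0.0174  0.2175] [ 0.5196 -0.0218  0.2162] [ 0.5339 -0.0122  0.2194]
[0.5499 0.0113 0.2318] [[-0.814, 0.036, -0.579], [0.58, 0.049, -0.813], [-0.0, -0.998, -0.061]]
```

```bash
python3 -m inch '[0.005,0.03,0,0.04,0,0,10,0.005,0.06,0,0.08,0,0,10,0.005,0.09,0,0.12,0,0,10,0.005,0.09,0,0.12,0,0,10]'; python3 f.py; python3 m.py w8.png
```

```text
clock: 8.55
eef_pos: [0.5499, 0.0116, 0.2291]
eef_rot: [-0.21, 0.221, 0.69, -0.656]
ft_force: [5.0, 5.4, 0.6]
opening: 0.0162
tool F [-0.9 -0.2 -7.3] open 0.0162 tq tool [-1.8  -0.28  0.39]
plane slope dir [0.032 0.031] tilt 2.54 2295
hole px 281.9 196.3 area 67 X [ 0.5296 -0.0166  0.2193]
hole px 282.5 122.3 area 376 X [ 0.508  -0.0463  0.2177]
tilt 2.5 needed move: along -1.97 lat(n) 0.35 u [0.587 0.81 ]
pin top pts 693 [ 0.5274 -0.0183  0.2184] [ 0.5162 -0.0297  0.2143] [ 0.5407 -0.0038  0.2195]
[0.5499 0.0116 0.2291] [[-0.814, 0.03, -0.579], [0.58, 0.041, -0.813], [-0.0, -0.999, -0.05]]
```

The pin is about 2.5 mm into the hole with no vertical force, so I'm continuing down by feel.

```bash
python3 -m inch '[0,0.04,0,0.05,0,0,10,0,0.08,0,0.1,0,0,10,0,0.12,0,0.15,0,0,10,0,0.12,0,0.15,0,0,10]'; python3 f.py
python3 -m inch '[0,0.04,0,0.05,0,0,10,0,0.08,0,0.1,0,0,10,0,0.12,0,0.15,0,0,10,0,0.12,0,0.15,0,0,10]'; python3 f.py
```

```text
clock: 9.0
eef_pos: [0.55, 0.0117, 0.2254]
eef_rot: [-0.211, 0.219, 0.686, -0.661]
ft_force: [5.0, 4.9, 0.3]
opening: 0.0165
tool F [-1.2 -0.1 -6.9] open 0.0165 tq tool [-1.86 -0.24  0.38]
clock: 9.4
eef_pos: [0.5501, 0.0119, 0.2218]
eef_rot: [-0.213, 0.218, 0.682, -0.665]
ft_force: [4.8, 5.5, 0.4]
opening: 0.0167
tool F [-0.7 -0.3 -7.3] open 0.0167 tq tool [-1.92 -0.28  0.34]
```

```bash
python3 -m inch '[0,0.03,0,0.04,0,0,10,0,0.06,0,0.08,0,0,10,0,0.1,0,0.12,0,0,10,0,0.1,0,0.12,0,0,10]'; python3 f.py
python3 -m inch '[0,0.02,0,0.02,0,0,10,0,0.04,0,0.03,0,0,10,0,0.04,0,0.03,0,0,10]'; python3 f.py; python3 m.py w9.png
```

```text
clock: 9.8
eef_pos: [0.5501, 0.0119, 0.2188]
eef_rot: [-0.214, 0.217, 0.678, -0.669]
ft_force: [4.9, 4.0, 0.0]
opening: 0.0163
tool F [-1.7  0.  -6.1] open 0.0163 tq tool [-1.9  -0.17  0.42]
clock: 10.1
eef_pos: [0.5504, 0.0118, 0.2183]
eef_rot: [-0.214, 0.217, 0.677, -0.67]
ft_force: [4.4, 4.1, 2.0]
opening: 0.0163
tool F [-1.2 -1.9 -5.9] open 0.0163 tq tool [-1.88 -0.25  0.27]
plane slope dir [0.002 0.004] tilt 0.26 2366Traceback (most recent call last):
  File "m.py", line 5, in <module>
    h=holes(p,T,K,[(284,195),(284,125)],(270,90,294,235))
  File "hole.py", line 13, in holes
    i=min((i for i in range(1,lab) if st[i,4]>15),key=lambda i:np.hypot(*(ce[i]-14)))
ValueError: min() iterable argument is empty
```

```bash
python3 -m inch '[0,0.02,0,0.01,0,0,10,0,0.03,0,0.01,0,0,10,0,0.03,0,0.01,0,0,10]'; python3 f.py
python3 -m inch '[0,0,-0.05,0,0,0,10,0,0,-0.1,0,0,0,10,0,0,-0.1,0,0,0,10]'; python3 f.py
```

```text
clock: 10.45
eef_pos: [0.5508, 0.0118, 0.2183]
eef_rot: [-0.213, 0.217, 0.677, -0.67]
ft_force: [2.8, 4.9, 4.6]
opening: 0.0163
tool F [ 0.5 -4.6 -5.7] open 0.0163 tq tool [-1.78 -0.19  0.02]
clock: 10.75
eef_pos: [0.5519, 0.0134, 0.2183]
eef_rot: [-0.214, 0.217, 0.676, -0.671]
ft_force: [1.7, 1.3, 6.5]
opening: 0.0167
tool F [-0.7 -6.5 -2.1] open 0.0167 tq tool [-0.79 -0.22  0.01]
```

```bash
python3 -m inch '[0,0,-0.03,0,0,0,10,0,0,-0.06,0,0,0,10,0,0,-0.06,0,0,0,10]'; python3 f.py
python3 - <<'E'
from h import *
cam('wrist','w10.png');c,p=cam('scene','sc10.png')
cv2.imwrite('pics/m10.png',np.vstack([cv2.imread('pics/w10.png')[:300],cv2.resize(cv2.imread('pics/sc10.png')[160:265,40:236],(560,300),interpolation=2)]))
E
```

```text
clock: 11.05
eef_pos: [0.5526, 0.0144, 0.2183]
eef_rot: [-0.214, 0.217, 0.676, -0.671]
ft_force: [1.2, 2.2, 6.8]
opening: 0.0161
tool F [ 0.3 -6.8 -2.5] open 0.0161 tq tool [-0.17 -0.22  0.05]
```

View pics/m10.png

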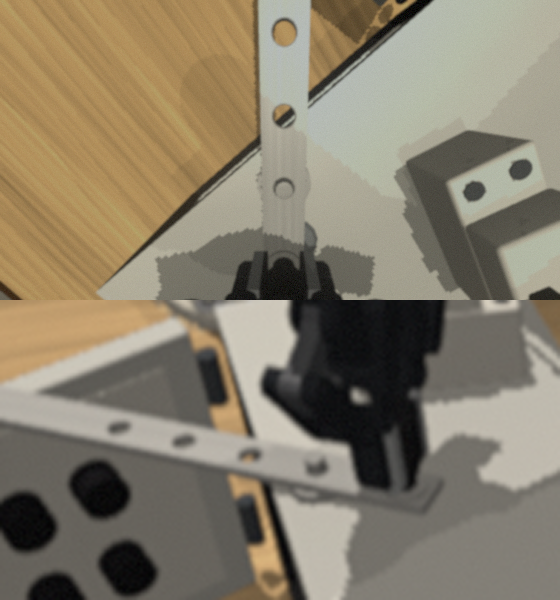

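The pin stands up through the last hole, at (284,187) in the wrist half and (317,463) in the scene half, with the foot showing on both sides of the bar. I'm releasing and backing up.

```bash
python3 -m inch '[0,0,0,0,0,0,25,0,0,0,0,0,0,40,0,0,0,0,0,0,40,0,0,0,0,0,0,40,0,-0.3,0,0,0,0,40,0,-1,0,0,0,0,40,0,-2,0,0,0,0,40,0,-3,0,0,0,0,40,0,-3.5,0,0,0,0,40,0,-3.5,0,0,0,0,40]'; python3 f.py
python3 - <<'E'
from h import *
c,p=cam('wrist','w11.png')
q=p.reshape(-1,3);P=np.array([.5283,-.0177]);u=np.array([.583,.812]);n=np.array([-u[1],u[0]])
w=q[:,:2]-P;a=w@u;b=w@n
m=(abs(b)<.008)&(a>-.15)&(a<.03)&(q[:,2]>.204)&(q[:,2]<.214)
co=np.polyfit(a[m],q[m,2],1);print('bar top z at pin',co[1].round(4),'slope',co[0].round(4))
m=(np.hypot(a,b)<.008)&(q[:,2]>.2145);print('pin',q[m].mean(0).round(4))
m=(q[:,2]>.243)&(q[:,2]<.256)&(abs(a-.045)<.02)&(abs(b)<.02);k=q[m].mean(0);print('knob top',k.round(4),'rel pin along/lat',((k[:2]-P)@u).round(4),((k[:2]-P)@n).round(4))
c,p=cam('scene','sc11.png');cv2.imwrite('pics/m11.png',np.vstack([cv2.imread('pics/w11.png')[:300],cv2.resize(cv2.imread('pics/sc11.png')[120:330,0:392],(560,300))]))
E
```

```text
clock: 12.15
eef_pos: [0.5525, 0.014, 0.3256]
eef_rot: [-0.213, 0.219, 0.678, -0.669]
ft_force: [0.2, 0.1, -0.4]
opening: 0.04
tool F [-0.1  0.4 -0.2] open 0.04 tq tool [-0.    0.02  0.02]
bar top z at pin 0.2104 slope -0.0001
pin [ 0.5277 -0.0184  0.2172]
knob top [0.5538 0.018  0.2495] rel pin along/lat 0.0439 0.0001
```

View pics/m11.png

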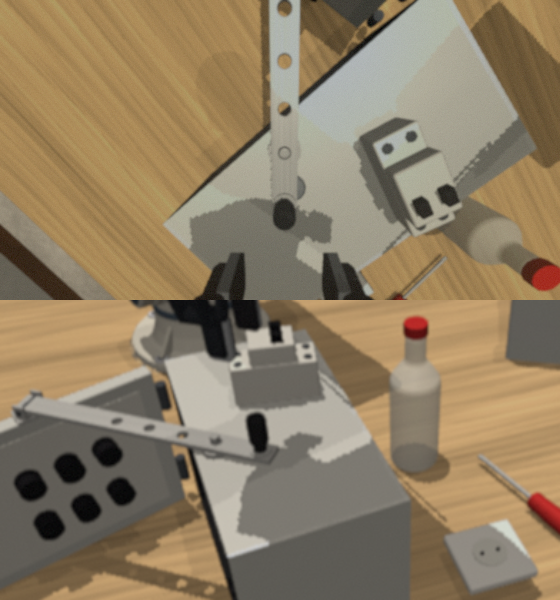

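The bar lies flat at z 0.2104, the pin is in the last hole at (284,152), the hand is clear and nothing else has moved. I'm handing in.

```bash
python3 -c "
from cell import r
print(r.hand_in())"
```

```text
the job is handed in; nothing more can be done
None
```

The stay is now on the pin by its last hole, lying flat on the round foot with the hand off, and the job is handed in at about 12 s of the 51 s. No verdict was reported.

- **What I did:** I gripped the knob, eased the spring load off the pin and lifted the bar about 10° clear of it. I then pushed the door open, lined the last hole up with the wrist camera, and felt the bar down. The push down at the knob was at most about 7 N, which is roughly 8 N at the foot by the stated leverage. I did not measure the force on the pin directly.
- **Last checks:** The bar's top is at z = 0.2104 at the pin, where 0.210 is fully home, with no slope. The knob is 43.9 mm from the pin along the bar (nominal 45, allowed 41.5–48.5) and 0.1 mm across it. The force on the tool after release was about zero.
- **Loose things:** The breaker, bottle, screwdriver and socket look unmoved in the pictures, though I judged that by eye.
- **Failed check:** My hole finder stopped working once the pin filled the hole. From there I relied on force, bar height and the pictures.

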